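# Clear the pegs, draw the sagging bolt and hold the crate gate ajar

## Task

Clear the two loose wooden pegs from in front of the basket crate's gate: lay the long one in the tray of long pegs and the short one in the tray of short pegs, flat on the empty floor and parallel to the pegs already there. Then take the bolt's knob, lift the sagging bolt so that its nose clears the keeper's bent tongue while you draw it back towards the hinge, and pull the gate open towards the robot to about 25 degrees. Finish while still gripping the knob and holding the sprung gate still at that angle; leave the mug, the small basket and the bodkin alone.

Things in the scene. Friction and masses are not known exactly. Their poses are not given: they have to be found in the camera images.
- peg_long_mid (a point): centre of the loose long peg: square-section pale wood, 90 x 18 x 18 mm, about 35 g, lying flat on the table in front of the gate (centre 9 mm above the table); its x axis runs along the length
- peg_short_mid (a point): centre of the loose short peg: same wood and section, 60 x 18 x 18 mm, about 24 g; its x axis runs along the length
- peg_long: the loose long peg; origin at the middle of its underside, x along its length
- peg_short: the loose short peg; origin at the middle of its underside, x along its length
- row_long (a point): middle of the empty floor in the fixed tray of long pegs. Plywood tray 120 x 120 mm, walls 4 mm thick, 16 mm high; floor top (this point) 5 mm above the table. x axis = the way the pegs lie. Empty floor 112 mm along x, 73 mm along y; two 90 mm pegs are fixed side by side beyond its -y edge, tops 23 mm above the table
- row_short (a point): the same point of the other tray, alike but with two fixed 60 mm pegs. The two trays may change places
- knob: steel knob of the bolt; origin at the centre of its upright round grip, 16 mm across, 36 mm tall, with a 22 mm disc on top (up to 21 mm above the origin). Origin 192 mm above the table while the bolt sags, 37 mm above the gate's top, 19 mm in front of its face, about 205 mm from the hinge axis. Moves with bolt and gate; x points through the gate away from the robot, y along it to the hinge
- gate_hinge (a point): point on the upright hinge axis, 155 mm above the table (the gate's top), fixed to the crate. x: through the closed gate into the crate, away from the robot; y: along the closed gate from free end to hinge; z up. The closed gate runs 285 mm to -y, mid-plane at x = 10 mm. It opens with its free end going to -x: clockwise seen from above
- gate (a joint): gate angle in rad: 0 shut, grows as it opens, up to 1.2. A spring pulls it shut (0.35 N m shut, 0.46 N m at 0.44 rad, about 3 N at the knob). The keeper's 72 mm high front wall stops the gate until the bolt's nose is drawn out, even when the bolt is lifted
- bolt_slide (a joint): how far the bolt is drawn towards the hinge (the gate's +y), in m: 0 home, up to 0.045; it starts 0 to 4 mm drawn. Friction about 1.5 N. The nose comes free of the keeper at about 29 mm
- bolt_lift (a joint): how far the bolt is lifted in its tall worn straps, in m: 0 sagging, 0.022 top. It weighs 0.25 kg and drops if let go. Its 12 mm rod ends in a nose reaching 14 mm below the rod; sagging, the nose strikes the keeper's tongue after about 6 mm of draw; lifted by more than about 13 mm it passes over (16 to 20 mm is comfortable)
- mug: white mug, 76 mm across, 85 mm high, left of the work; origin under its centre; to be left alone
- small_basket: little wicker basket, 100 mm across, 60 mm high with a hoop to 105 mm; origin under its centre; to be left alone
- bodkin: bodkin with dark wooden handle, lying on the table; to be left alone

How it is judged:
By the outcome, as a careful person would: the job done as asked, in the order asked, and still so for the second after the job is handed in, while the arm keeps its last pose, push and grip.
It also fails if it takes over 69 s, if anything falls off the work surface, if the arm or the gripper's body presses on something with over 40 N, if the wrist force passes 120 N, or if a joint passes its speed limit or range.

## Robot

A 6-joint arm with a two-finger parallel gripper is mounted at the origin on the work surface. World frame = base frame: x ahead of the robot, y to its left, z up, the work surface at z = 0. Lengths are in m, angles in degrees, forces in N, time in s.
With the tool pointing down it reaches from about 0.3 to 0.75 m from the base axis. Payload 8.5 kg.
Tool frame: the origin (TCP) lies on the centre line of the jaws, within the pads' length; the fingertips stand 17 mm ahead of it and the grasp point (between the pads) lies 2 mm behind it; z points along the fingers, y is the direction in which the jaws open and shut (so a half turn about z gives the same grasp; the last joint's range is limited). The gripper opens to 85 mm and grips with 20 to 120 N. Pads are 22 mm wide; open, the fingers measure 114 mm over their backs; the gripper's body (76 mm by 85 mm) begins 54 mm behind the grasp point. The pads swing forward as they close: fully open they stand 13 mm farther back than shut.
Start: joints at [-76.564, 21.807, 74.336, -0, 83.858, -12.336], TCP at [0.239, -0.495, 0.248] pointing down, gripper open.
Joint ranges: [-178.18, 178.18], [-50.72, 133.34], [12.68, 142.11], [-81.47, 261.47], [9.98, 163.14], [-165.26, 165.26]. Speed limits (degrees/s): [136.94, 136.94, 180, 180, 180, 180].

## Interface

Orientations are given as a 3x3 rotation matrix whose columns are the frame's x, y, z axes.
In Python, from rig import env, imaging, close_job gives the robot as it stands.
- The arm moves only by the tool step_arm, never from a script. Its argument "steps" is one flat list of numbers, 7 for each row, row after row: the opening, from 0 (shut) to 1 (fully open), then the shift along the tool's x, y, z as a fraction of full scale, then the turn, a rotation vector about the tool's x, y, z as a fraction of full scale. A call has 1 to 10 rows; each row is the pose to reach, as a shift and turn from the pose commanded when the call began, along the tool's axes at that moment; what a row does not reach only later rows make up. Full scale, the value 1, is 0.3 m for a shift and 45 degrees for a turn. A row lasts 1/10 s, in which the tool goes at most 50 mm and 8.59 degrees, less where a joint would pass 70% of its speed; a pose out of reach is approached as far as the arm can. A call with a number of a shift or a turn outside -1 to 1 is refused whole. A call with a gripper value outside its range is refused whole. The fingers move at their own pace and stop on an object; "grip_force" is the grip in N (left out, the last holds). Time passes only in rows, so rows that repeat a pose let the fingers close. It gives the time, the measured TCP pose, the force and the opening at its end, in the units of the state.
- env.observe(): the state, without advancing time (a new reading comes with each control period).
- imaging.get_image(name): name is "side" or "top"; returns (picture, depth): 400x640x3 uint8, blue, green, red; 400x640 float32, m along the optical axis (not along the pixel's ray), 0 where there is no reading.
- imaging.get_calibration(name): a dict with "camera_matrix" (3x3 intrinsics, pixels), "world_from_camera" (4x4, takes a point from camera to world coordinates). Camera axes: x right, y down, z forward; pixel columns grow to the right and rows downward; lengths in m; the calibration is good to about 2 mm. A picture is of the moment at which its call begins. get_calibration takes no time and is no camera call.
- close_job(): hands the job in, once; it reports no verdict.
Trained networks look in the newest picture that a camera, given by its name, has taken for a name from the list of things; names that differ only in an ending like _2 or _b are one class to them, and where a whole thing is asked for, a point or a joint stands for the part that bears it (a point fixed in the world has none). Each returns a list of dicts, best first, with "score" (0 to 1); they miss things now and then, are a little off and sometimes report something else, mostly with a low value. They report only what shows in the picture. A call takes as long as a camera call.
- imaging.spot_in(camera, target): "pixel" ([column, row] in pixels, amid what is visible of it).
- imaging.regions_of(camera, target): "mask" (400x640 bool, what is visible of it) and "pixel" ([column, row] in pixels, amid what is visible of it).
- imaging.pinpoint(camera, target): "pixel" ([column, row] in pixels: a listed point, or the origin of a listed thing).
The state is a dict: "time_s": time; "q": joint angles; "qvel": joint speeds; "joint_efforts": joint torques, N m; "position": TCP position; "tool_rot": TCP orientation; "ft_force": force on the tool from outside, world axes, zero at the start; "wrist_torque": the same for the moment, N m; "grip_width": finger opening in m.
Only numpy, scipy, OpenCV 4.12 (cv2) and the standard library are available. Lean on these libraries where they do the work, as an engineer would, in place of code of your own. Each camera call takes 0.05 s, during which the arm holds its last target.

## Working session

There is one attempt and no reset: what is moved stays moved. The work goes in short steps, Python scripts to look and compute and a tool call to move; the robot and the scene stay as the last step left them, time stands still between calls to the robot, and variables do not carry over. Pictures are saved under pics/ and viewed, and the job is handed in when it is done.

Besides the shell and the picture viewer there is one more tool, called after "Request:" by a JSON object that holds its "method" and its "body". step_arm: Moves the arm, as the interface text tells. Shift numbers are shares of 0.3 m and turn numbers shares of 45 degrees, none past 1 either way. Its arguments: {"type":"object","properties":{"steps":{"type":"array","items":{"type":"number"}},"grip_force":{"type":"number"}},"required":["steps"]}

```bash
mkdir -p pics; ls; cat > h.py <<'E'
import numpy as np, cv2
from rig import env, imaging, close_job
def snap(n,fn=None):
    im,d=imaging.get_image(n)
    if fn: cv2.imwrite('pics/'+fn+'.png',im)
    np.savez('/tmp/%s.npz'%n,im=im,d=d)
    return im,d
def deproj(n,px,d=None,z=None):
    c=imaging.get_calibration(n);K=np.array(c['camera_matrix']);T=np.array(c['world_from_camera'])
    r=np.linalg.inv(K)@np.array([px[0],px[1],1.0])
    if z is not None:
        rw=T[:3,:3]@r; s=(z-T[2,3])/rw[2]; return T[:3,3]+s*rw
    return T[:3,:3]@(r*d)+T[:3,3]
def proj(n,P):
    c=imaging.get_calibration(n);K=np.array(c['camera_matrix']);T=np.array(c['world_from_camera'])
    p=np.linalg.inv(T)@np.append(P,1); u=K@p[:3]; return u[:2]/u[2]
def cloud(n,d):
    c=imaging.get_calibration(n);K=np.array(c['camera_matrix']);T=np.array(c['world_from_camera'])
    v,u=np.mgrid[0:400,0:640]; r=np.stack([u,v,np.ones_like(u)],-1)@np.linalg.inv(K).T
    return (r*d[...,None])@T[:3,:3].T+T[:3,3]
E
python3 - <<'E'
from h import *
np.set_printoptions(precision=4,suppress=True)
for n in('top','side'):
    im,d=snap(n,n+'0'); P=cloud(n,d)
    print(n,imaging.get_calibration(n)['world_from_camera'])
    for t in ['peg_long_mid','peg_short_mid','row_long','row_short','knob','gate_hinge']:
        for r in imaging.pinpoint(n,t)[:2]:
            u,v=[int(round(x)) for x in r['pixel']]
            print(t,r['score'],r['pixel'],P[min(v,399),min(u,639)])
print(env.observe())
E
```

```text
pics
top [[ 0.0994 -0.9749  0.199   0.3358]
 [-0.995  -0.0978  0.0179  0.0504]
 [ 0.002  -0.1998 -0.9798  1.3674]
 [ 0.      0.      0.      1.    ]]
peg_long_mid 0.76 [269.9, 220.0] [ 0.5302  0.2192 -0.0032]
peg_short_mid 0.49 [320.8, 225.5] [0.524  0.0674 0.0214]
row_long 0.79 [401.3, 264.9] [ 0.437  -0.1735  0.0007]
row_short 0.73 [473.6, 259.9] [ 0.4719 -0.3816  0.0048]
knob 0.48 [324.0, 174.1] [0.6308 0.0706 0.2107]
gate_hinge 0.89 [253.7, 159.8] [0.6656 0.2626 0.1517]
side [[-0.8917 -0.3029  0.3363  0.2362]
 [-0.4525  0.5824 -0.6753  0.6875]
 [ 0.0086 -0.7544 -0.6564  0.7668]
 [ 0.      0.      0.      1.    ]]
peg_short_mid 0.61 [317.3, 243.0] [0.5307 0.0675 0.0182]
row_long 0.62 [378.9, 203.9] [ 0.4358 -0.1832  0.0045]
row_long 0.59 [222.6, 241.6] [0.666  0.2766 0.1564]
row_short 0.69 [387.5, 167.6] [ 0.4716 -0.3843  0.0041]
knob 0.71 [281.7, 183.7] [0.6295 0.0739 0.1942]
gate_hinge 0.92 [224.3, 239.0] [0.6729 0.2649 0.1517]
{'time_s': 0.7, 'q': array([-76.565 ,  21.8068,  74.3377,  -0.0011,  83.8574, -12.335 ]), 'qvel': array([ 0.1244, -0.0506,  0.0663,  0.0388, -0.0074, -0.0064]), 'joint_efforts': array([  0.0019, -44.8239, -23.1435,  -0.0001,   0.0005,   0.    ]), 'position': array([ 0.2391, -0.4953,  0.2483]), 'tool_rot': array([[ 0.9005,  0.4348, -0.    ],
       [ 0.4348, -0.9005,  0.    ],
       [-0.    , -0.    , -1.    ]]), 'ft_force': array([ 0.9038, -0.7149, -0.2207]), 'wrist_torque': array([-0.043 ,  0.042 , -0.0066]), 'grip_width': 0.08561756618972176}
```

View pics/top0.png

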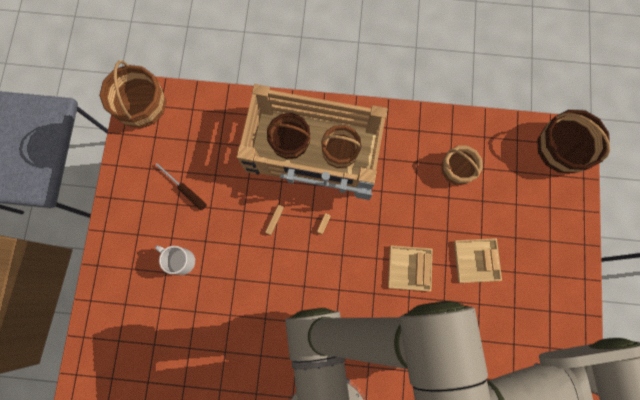

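View pics/side0.png

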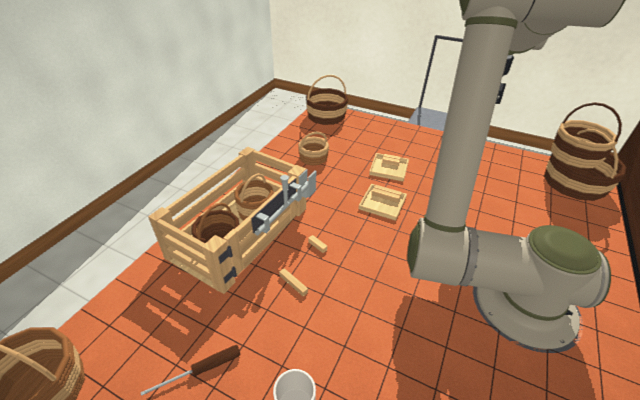

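Top view: loose pegs at about (274,220) long and (323,224) short; trays at (410,268) and (478,261). Next I zoom in on them and measure.

```bash
python3 - <<'E'
from h import *
np.set_printoptions(precision=4,suppress=True)
a=np.load('/tmp/top.npz');im=a['im'];d=a['d'];P=cloud('top',d)
c=np.hstack([cv2.resize(im[235:300,380:510],None,fx=6,fy=6,interpolation=cv2.INTER_CUBIC)])
cv2.imwrite('pics/trays.png',c)
c=cv2.resize(im[150:245,240:385],None,fx=5.5,fy=5.5,interpolation=cv2.INTER_CUBIC);cv2.imwrite('pics/gate.png',c)
def rect(n,t,zl,zh,zp):
    for r in imaging.regions_of(n,t)[:2]:
        m=r['mask']; 
        v,u=np.nonzero(m); W=np.array([deproj(n,(x,y),z=zp) for x,y in zip(u,v)])
        print(n,t,r['score'],r['pixel'],m.sum(),'medz',np.median(cloud(n,np.load('/tmp/%s.npz'%n)['d'])[m][:,2]))
        q=cv2.minAreaRect((W[:,:2]*1000).astype(np.float32)); C=W[:,:2].mean(0); ev=np.linalg.eigh(np.cov((W[:,:2]-C).T))
        print('  rect',q,'mean',C,'pca ang',np.degrees(np.arctan2(ev[1][1,1],ev[1][0,1])), 'len',np.sqrt(12*ev[0]))
for n in('top','side'):
    for t in('peg_long','peg_short'): rect(n,t,0,0,0.016)
# tray orange/wood mask by colour
hsv=cv2.cvtColor(im,cv2.COLOR_BGR2HSV)
print(hsv[268,400],hsv[300,400],hsv[220,274])
sub=(hsv[...,0]>12)&(hsv[...,1]<170)
for nm,(u0,u1) in dict(left=(382,443),right=(450,508)).items():
    m=np.zeros_like(sub);m[232:300,u0:u1]=sub[232:300,u0:u1]
    m=cv2.morphologyEx(m.astype(np.uint8),cv2.MORPH_OPEN,np.ones((3,3)))
    v,u=np.nonzero(m);W=np.array([deproj('top',(x,y),z=0.016) for x,y in zip(u,v)])
    print(nm,m.sum(),cv2.minAreaRect((W[:,:2]*1000).astype(np.float32)),W[:,:2].mean(0))
E
```

```text
top peg_long 0.6 [306.1, 178.3] 1818 medz 0.13235013955552677
  rect ((670.0072021484375, 118.5537109375), (342.2505187988281, 66.86380767822266), 85.19302368164062) mean [0.6753 0.1218] pca ang 83.70909333706439 len [0.054  0.3096]
top peg_long 0.47 [274.2, 216.6] 220 medz 0.017426396248608866
  rect ((533.804931640625, 203.48814392089844), (21.928258895874023, 91.51409149169922), 71.78147888183594) mean [0.5338 0.2037] pca ang 161.5919064797063 len [0.0209 0.0882]
side peg_long 0.67 [286.4, 201.1] 399 medz 0.12650620456901374
  rect ((697.3593139648438, -35.04833984375), (96.9106216430664, 286.9748229980469), 14.95551586151123) mean [ 0.7096 -0.0436] pca ang 100.7914263129805 len [0.0782 0.2797]
side peg_long 0.55 [289.9, 279.2] 314 medz 0.017107827044297252
  rect ((529.7872924804688, 209.71348571777344), (25.566650390625, 100.37007904052734), 69.07559967041016) mean [0.529  0.2094] pca ang 159.40683708733087 len [0.0243 0.098 ]
side peg_short 0.68 [317.1, 242.7] 164 medz 0.016867785396237178
  rect ((531.2603149414062, 66.60553741455078), (27.268497467041016, 66.412841796875), 72.00923156738281) mean [0.5306 0.0671] pca ang 158.6539406424994 len [0.026  0.0631]
side peg_short 0.55 [294.8, 279.4] 251 medz 0.017565754879349305
  rect ((528.3103637695312, 208.90289306640625), (22.38814926147461, 90.3419418334961), 71.67839050292969) mean [0.5264 0.2095] pca ang 160.89920453362365 len [0.0215 0.0867]
[ 17 113 196] [  9 173 175] [ 15 122 193]
left 1845 ((430.4810485839844, -197.17372131347656), (121.60560607910156, 122.48441314697266), 1.3805828094482422) [ 0.4299 -0.1973]Traceback (most recent call last):
  File "<stdin>", line 23, in <module>
  File "h.py", line 9, in deproj
    c=imaging.get_calibration(n);K=np.array(c['camera_matrix']);T=np.array(c['world_from_camera'])
ValueError: time passes only in moves, steps and waits
```

```bash
python3 - <<'E'
from h import *
np.set_printoptions(precision=4,suppress=True)
a=np.load('/tmp/side.npz');im=a['im']
cv2.imwrite('pics/sgate.png',cv2.resize(im[150:305,200:360],None,fx=3.8,fy=3.8,interpolation=cv2.INTER_CUBIC))
cv2.imwrite('pics/strays.png',cv2.resize(im[145:230,350:420],None,fx=7,fy=7,interpolation=cv2.INTER_CUBIC))
E
```

```text
(no output)
```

View pics/trays.png

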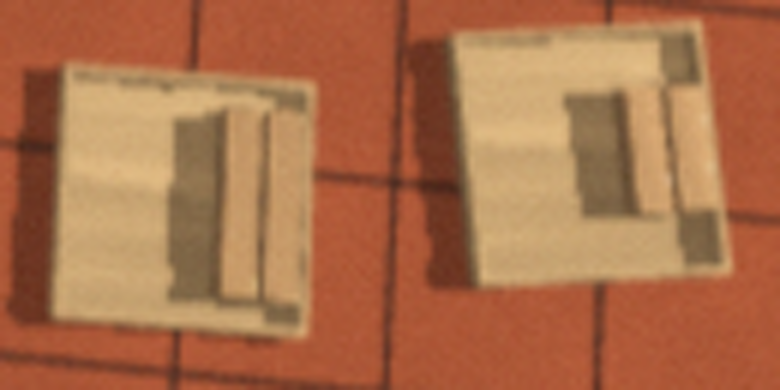

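View pics/gate.png

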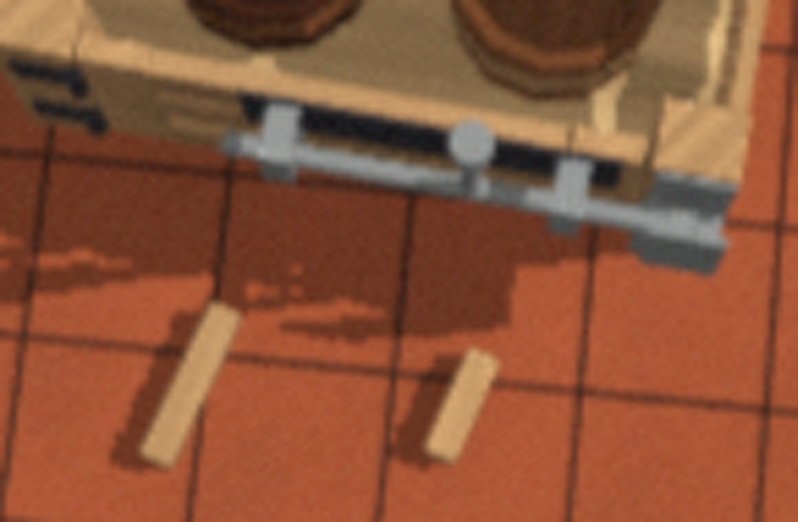

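View pics/sgate.png

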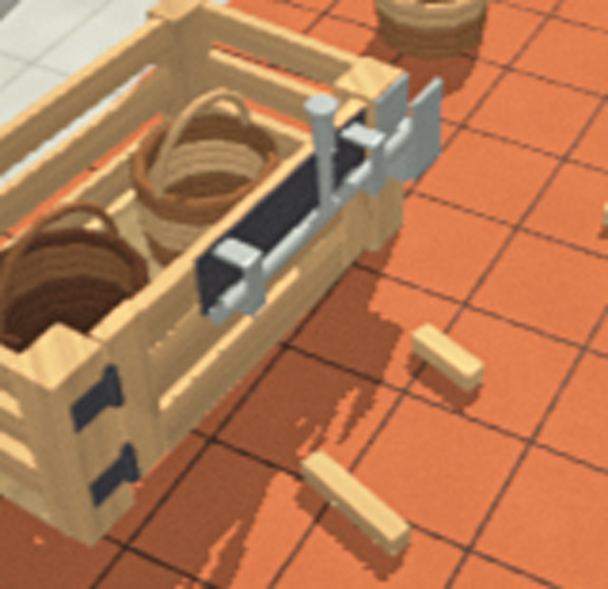

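View pics/strays.png

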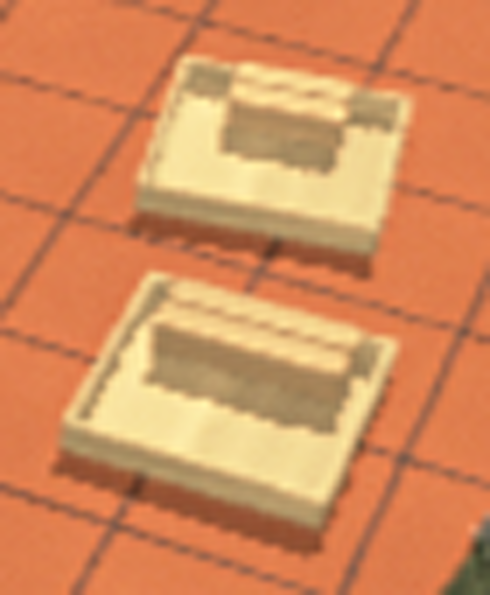

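Left tray (y≈-0.2) holds the long pegs, right tray the short ones. I'll refine poses with a silhouette fit.

```bash
python3 - <<'E'
from h import *
cal={}
for n in('top','side'):
    c=imaging.get_calibration(n); cal[n+'K']=np.array(c['camera_matrix']);cal[n+'T']=np.array(c['world_from_camera'])
np.savez('/tmp/cal.npz',**cal)
E
cat > h.py <<'E'
import numpy as np, cv2
from rig import env, imaging, close_job
np.set_printoptions(precision=4,suppress=True)
try:
    _c=dict(np.load('/tmp/cal.npz'))
except Exception: _c=None
def snap(n,fn=None):
    im,d=imaging.get_image(n)
    if fn: cv2.imwrite('pics/'+fn+'.png',im)
    np.savez('/tmp/%s.npz'%n,im=im,d=d)
    return im,d
def deproj(n,px,z):
    K,T=_c[n+'K'],_c[n+'T']; px=np.atleast_2d(px)
    rw=np.c_[px,np.ones(len(px))]@np.linalg.inv(K).T@T[:3,:3].T
    return T[:3,3]+((z-T[2,3])/rw[:,2])[:,None]*rw
def proj(n,P):
    K,T=_c[n+'K'],_c[n+'T']; p=(np.atleast_2d(P)-T[:3,3])@T[:3,:3]@K.T; return p[:,:2]/p[:,2:]
def cloud(n,d):
    K,T=_c[n+'K'],_c[n+'T']
    v,u=np.mgrid[0:400,0:640]; r=np.stack([u,v,np.ones_like(u)],-1)@np.linalg.inv(K).T
    return (r*d[...,None])@T[:3,:3].T+T[:3,3]
def box(x,y,th,L,W,z0,z1):
    c,s=np.cos(th),np.sin(th)
    return np.array([[x+a*L/2*c-b*W/2*s,y+a*L/2*s+b*W/2*c,z] for a in(-1,1) for b in(-1,1) for z in(z0,z1)])
def fitbox(masks,x,y,th,L,W,z0,z1):
    """masks {cam:bool}; silhouette fit"""
    from scipy.optimize import minimize
    S=8
    def cost(p):
        e=0
        for n,m in masks.items():
            v,u=np.nonzero(m); u0,v0,u1,v1=u.min()-8,v.min()-8,u.max()+9,v.max()+9
            q=proj(n,box(p[0]/1000,p[1]/1000,p[2]/50,L,W,z0,z1))
            h=cv2.convexHull(((q-[u0,v0]+.5)*S).astype(np.float32))
            r=np.zeros(((v1-v0)*S,(u1-u0)*S),np.uint8); cv2.fillConvexPoly(r,np.round(h).astype(np.int32),1)
            r=cv2.resize(r.astype(np.float32),(u1-u0,v1-v0),interpolation=cv2.INTER_AREA)
            e+=np.sum((r-m[v0:v1,u0:u1])**2)
        return e
    r=minimize(cost,[x*1000,y*1000,th*50],method='Nelder-Mead',options=dict(initial_simplex=np.array([x*1000,y*1000,th*50])+np.array([[0,0,0],[6,0,0],[0,6,0],[0,0,5]]),xatol=.05,fatol=.05))
    return r.x[0]/1000,r.x[1]/1000,np.degrees(r.x[2]/50),r.fun
def woodmask(im,uv,rad):
    hsv=cv2.cvtColor(im,cv2.COLOR_BGR2HSV)
    m=((hsv[...,0]>11)&(hsv[...,0]<35)&(hsv[...,1]<165)).astype(np.uint8)
    k=np.zeros_like(m);cv2.circle(k,(int(uv[0]),int(uv[1])),rad,1,-1);m=m&k
    n,l,st,_=cv2.connectedComponentsWithStats(m); i=1+np.argmax(st[1:,4]); return l==i
E
python3 - <<'E'
from h import *
I={n:np.load('/tmp/%s.npz'%n)['im'] for n in('top','side')}
for nm,x,y,th,L,W,z1,rad in [('long',.533,.205,-19,.09,.018,.018,26),('short',.530,.067,-20,.06,.018,.018,17)]:
    M={n:woodmask(I[n],proj(n,[x,y,.009])[0],rad) for n in I}
    print(nm,[m.sum() for m in M.values()])
    for ms in (M,{'top':M['top']},{'side':M['side']}):
        print('  ',list(ms),np.round(fitbox(ms,x,y,np.radians(th),L,W,0,z1),4))
E
```

```text
long [np.int64(219), np.int64(335)]
   ['top', 'side'] [  0.5311   0.2053 -17.9742  18.9302]
   ['top'] [  0.5317   0.2057 -18.2691   7.1309]
   ['side'] [  0.531    0.2048 -18.1677   6.77  ]
short [np.int64(139), np.int64(188)]
   ['top', 'side'] [  0.5339   0.0612 -19.0434  14.0271]
   ['top'] [  0.5341   0.062  -18.4446   6.1018]
   ['side'] [  0.5336   0.0607 -18.8564   5.655 ]
```

```bash
python3 - <<'E'
from h import *
I={n:np.load('/tmp/%s.npz'%n)['im'] for n in('top','side')}
for nm,x,y,th in [('tl',.430,-.197,0),('ts',.472,-.385,0)]:
    M={}
    for n,rad in (('top',36),('side',34)):
        m=woodmask(I[n],proj(n,[x,y,.008])[0],rad)
        hh,_=cv2.findContours(m.astype(np.uint8),cv2.RETR_EXTERNAL,cv2.CHAIN_APPROX_NONE)
        k=np.zeros(m.shape,np.uint8); cv2.fillConvexPoly(k,cv2.convexHull(max(hh,key=cv2.contourArea)),1); M[n]=k>0
    print(nm,[m.sum() for m in M.values()])
    for ms in (M,{'top':M['top']},{'side':M['side']}):
        print('  ',list(ms),np.round(fitbox(ms,x,y,np.radians(th),.12,.12,0,.016),4))
E
```

```text
tl [np.int64(1947), np.int64(1222)]
   ['top', 'side'] [  0.4305  -0.1978   0.7629 167.8167]
   ['top'] [ 0.4318 -0.198   0.8813 81.8252]
   ['side'] [ 0.4297 -0.1977 -0.0402 83.2673]
ts [np.int64(1934), np.int64(893)]
   ['top', 'side'] [  0.472   -0.39     8.2993 133.7031]
   ['top'] [ 0.4725 -0.39    9.0651 57.4666]
   ['side'] [ 0.4711 -0.3896  7.7292 71.0015]
```

```bash
python3 - <<'E'
from h import *
for n in('top','side'):
    P=cloud(n,np.load('/tmp/%s.npz'%n)['d'])
    R=(P[...,0]>.55)&(P[...,0]<.72)&(P[...,1]>-.1)&(P[...,1]<.3)
    k=R&(P[...,2]>.185)&(P[...,0]<.66)&(abs(P[...,1]-.07)<.035)
    print(n,'knob',k.sum(),P[k].mean(0),P[k].min(0),P[k].max(0))
    if n=='top':
        # height map profile
        for y in np.arange(-.08,.29,.02):
            s=R&(abs(P[...,1]-y)<.004); q=P[s]; q=q[np.argsort(q[:,0])]
            q=q[(q[:,2]>.08)]
            print(round(y,3),' '.join('%d:%d'%(a*1000,b*1000) for a,b in zip(q[::1,0],q[::1,2]))[:260])
    v,u=np.nonzero(k)
    print(u.min(),u.max(),v.min(),v.max())
E
```

```text
top knob 61 [0.6273 0.0666 0.212 ] [0.617  0.0572 0.1865] [0.6393 0.0759 0.2187]
-0.08 
-0.06 601:139 601:136 601:161 602:121 602:147 602:91 602:104 602:158 604:161 604:160 622:91 624:93 626:89 627:93 627:94 628:91 630:93 631:92 631:90 631:124 632:113 632:148 632:97 632:109 632:97 632:122 632:146 632:133 632:132 632:157 633:108 633:132 633:153 633:140 
-0.04 602:163 603:160 603:121 603:105 603:143 603:105 603:106 603:144 603:131 604:116 604:154 604:89 604:114 604:129 604:127 604:151 604:140 604:86 605:163 605:161 605:159 616:125 616:123 617:128 618:127 618:128 619:131 621:126 622:124 623:127 623:128 624:126 632:10
-0.02 605:103 605:115 605:153 605:126 606:136 607:158 607:90 608:126 608:96 609:91 610:104 610:100 611:110 613:100 614:113 614:124 614:121 615:120 615:105 616:128 616:128 617:124 618:132 618:92 618:130 618:130 621:129 622:125 622:124 624:125 625:123 630:117 632:106 
0.0 616:119 616:127 617:127 617:123 619:127 620:125 620:124 622:128 622:128 622:125 624:130 626:122 637:148 637:125 637:156 638:158 638:134 638:121 638:121 638:110 638:108 638:154 638:142 638:129 639:105 639:129
[... 3170 characters left out ...]
68:157 671:158 671:156 672:154 673:160 675:154 675:153
0.26 658:115 661:126 663:109 663:99 663:119 663:88 664:138 664:107 664:145 664:146 664:94 664:146 664:117 664:125 664:126 665:133 665:94 665:81 665:151 665:132 666:109 666:149 666:149 667:155 667:153 668:153 669:158 669:158 669:156 672:156 673:156 674:152 674:157 6
0.28 663:125 663:133 663:111 664:120 664:129 664:117 664:129 665:84 665:94 666:144 666:142 666:131 666:132 666:91 666:133 666:151 666:151 666:149 667:159 668:155 668:155 669:159 671:155 671:153 672:159 674:153 675:151 676:154 677:154 677:155 678:158 679:156 680:154
322 329 171 180
side knob 87 [0.6248 0.0705 0.2044] [0.6164 0.0593 0.1859] [0.6357 0.078  0.2153]
280 288 175 187
```

```bash
cat > mv.py <<'E'
import sys
from h import *
from scipy.spatial.transform import Rotation as Ro
# usage: mv.py x y z yaw [x y z yaw ...]  (tool straight down, yaw = world angle of tool x)
def main(a):
    o=env.observe(); R=np.array(o['tool_rot']);p=np.array(o['position'])
    print('t',o['time_s'],'pos',p,'yaw',np.degrees(np.arctan2(R[1,0],R[0,0])),'F',o['ft_force'],'w',o['grip_width'],'q',o['q'])
    for i in range(0,len(a),4):
        x,y,z,w=a[i:i+4]; w=np.radians(w)
        Rt=np.array([[np.cos(w),np.sin(w),0],[np.sin(w),-np.cos(w),0],[0,0,-1]])
        s=R.T@(np.array([x,y,z])-p)/.3; t=Ro.from_matrix(R.T@Rt).as_rotvec()/np.radians(45)
        print(np.round(s,4).tolist(),np.round(t,3).tolist())
main([float(v) for v in sys.argv[1:]])
E
python3 mv.py .385 -.145 .2 -18.0
```

```text
t 0.9 pos [ 0.2391 -0.4953  0.2483] yaw 25.769856017124056 F [0.5086 0.0919 0.0701] w 0.08555267091039963 q [-76.5663  21.8059  74.3362  -0.0029  83.8584 -12.3358]
[0.9456, -0.84, 0.1611] [-0.0, 0.0, 0.973]
```

Request:
{"method": "step_arm", "body": {"steps": [0.6,0.945,-0.84,0.16,0,0,0.973,0.6,0.945,-0.84,0.16,0,0,0.973,0.6,0.945,-0.84,0.16,0,0,0.973,0.6,0.945,-0.84,0.16,0,0,0.973,0.6,0.945,-0.84,0.16,0,0,0.973,0.6,0.945,-0.84,0.16,0,0,0.973,0.6,0.945,-0.84,0.16,0,0,0.973,0.6,0.945,-0.84,0.16,0,0,0.973,0.6,0.945,-0.84,0.16,0,0,0.973]}}

```text
time_s: 1.8
position: [0.3854, -0.141, 0.2]
tool_rot: [[0.953, -0.304, -0.001], [-0.304, -0.953, 0.002], [-0.001, -0.001, -1.0]]
ft_force: [-0.2, -0.8, 0.2]
grip_width: 0.051
```

```bash
python3 mv.py .531 .2052 .12 -18.0
```

```text
t 1.8 pos [ 0.3854 -0.141   0.2   ] yaw -17.687228872168554 F [-0.1601 -0.7712  0.2492] w 0.05095697370764437 q [-36.7615  10.6802  99.4492   0.0531  69.9528  70.9075]
[0.1121, -1.2465, 0.268] [-0.002, 0.001, 0.007]
```

Request:
{"method": "step_arm", "body": {"steps": [0.6,0.112,-0.95,0.268,0,0,0,0.6,0.112,-0.95,0.268,0,0,0,0.6,0.112,-0.95,0.268,0,0,0,0.6,0.112,-0.95,0.268,0,0,0,0.6,0.112,-0.95,0.268,0,0,0,0.6,0.112,-0.95,0.268,0,0,0,0.6,0.112,-0.95,0.268,0,0,0,0.6,0.112,-0.95,0.268,0,0,0,0.6,0.112,-0.95,0.268,0,0,0]}}

```text
time_s: 2.7
position: [0.505, 0.1144, 0.1203]
tool_rot: [[0.951, -0.31, 0.0], [-0.31, -0.951, -0.0], [0.0, 0.0, -1.0]]
ft_force: [0.2, -0.7, -0.5]
grip_width: 0.0514
```

```bash
python3 mv.py .531 .2052 .06 -18.0 .531 .2052 .021 -18
```

```text
t 2.7 pos [0.505  0.1144 0.1203] yaw -18.082717531511594 F [ 0.1971 -0.6774 -0.5366] w 0.05139349189473907 q [ -0.3487  26.3206  90.6202  -0.0156  63.038  107.7411]
[-0.0117, -0.3147, 0.2008] [0.0, -0.001, -0.002]
[-0.0117, -0.3147, 0.3308] [0.0, -0.001, -0.002]
```

Request:
{"method": "step_arm", "body": {"steps": [0.6,-0.012,-0.315,0.1,0,0,0,0.6,-0.012,-0.315,0.1,0,0,0,0.6,-0.012,-0.315,0.2,0,0,0,0.6,-0.012,-0.315,0.2,0,0,0,0.6,-0.012,-0.315,0.2,0,0,0]}}

```text
time_s: 3.2
position: [0.5309, 0.2051, 0.0607]
tool_rot: [[0.95, -0.311, -0.0], [-0.311, -0.95, -0.0], [-0.0, 0.0, -1.0]]
ft_force: [-0.4, -0.5, -0.3]
grip_width: 0.0511
```

```bash
python3 mv.py .531 .2052 .021 -18; python3 -c "
from h import *
for n in('top','side'): snap(n,n+'1')
a=cv2.imread('pics/top1.png')[170:260,220:360];b=cv2.imread('pics/side1.png')[200:320,230:390]
cv2.imwrite('pics/c1.png',np.vstack([cv2.resize(a,(480,300)),cv2.resize(b,(480,300))]))"
```

```text
t 3.2 pos [0.5309 0.2051 0.0607] yaw -18.119177260696944 F [-0.4468 -0.5038 -0.2524] w 0.05106394388935759 q [  9.2104  35.0873  85.7839  -0.0126  59.147  117.336 ]
[0.0001, -0.0005, 0.1323] [0.0, 0.0, -0.003]
```

View pics/c1.png

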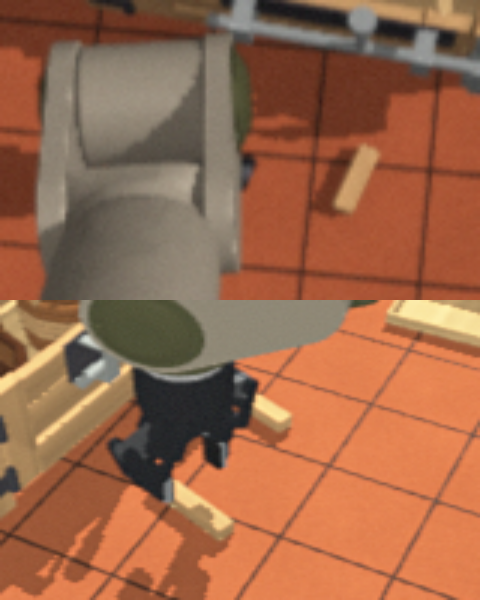

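The fingers straddle the long peg (crop lower half, around (190,490)). Descend and grip.

Request:
{"method": "step_arm", "body": {"steps": [0.6,0,0,0.1,0,0,0,0.6,0,0,0.132,0,0,0,0.6,0,0,0.132,0,0,0,0.05,0,0,0.132,0,0,0,0.05,0,0,0.132,0,0,0,0.05,0,0,0.132,0,0,0,0.05,0,0,0.132,0,0,0,0.05,0,0,0.132,0,0,0], "grip_force": 35}}

```text
time_s: 4.1
position: [0.5314, 0.2066, 0.0216]
tool_rot: [[0.951, -0.309, 0.002], [-0.309, -0.951, 0.0], [0.002, -0.001, -1.0]]
ft_force: [-1.1, -0.5, 6.2]
grip_width: 0.0172
```

```bash
python3 mv.py .531 .2052 .1 -18 .42 -.03 .12 0.7
```

```text
t 4.1 pos [0.5314 0.2066 0.0216] yaw -18.00718890142225 F [-1.0984 -0.5395  6.2303] w 0.017199055109386626 q [  9.3569  38.3831  87.4958  -0.0111  53.9925 117.3705]
[0.0008, 0.0046, -0.2614] [-0.001, -0.003, -0.0]
[-0.1086, 0.8645, -0.3291] [-0.001, -0.003, -0.416]
```

Request:
{"method": "step_arm", "body": {"steps": [0.05,0,0,-0.13,0,0,0,0.05,0,0,-0.26,0,0,0,0.05,0,0,-0.26,0,0,0,0.05,-0.108,0.86,-0.33,0,0,-0.416,0.05,-0.108,0.86,-0.33,0,0,-0.416,0.05,-0.108,0.86,-0.33,0,0,-0.416,0.05,-0.108,0.86,-0.33,0,0,-0.416,0.05,-0.108,0.86,-0.33,0,0,-0.416,0.05,-0.108,0.86,-0.33,0,0,-0.416,0.05,-0.108,0.86,-0.33,0,0,-0.416]}}

```text
time_s: 5.1
position: [0.4195, -0.0303, 0.1194]
tool_rot: [[1.0, 0.009, 0.0], [0.009, -1.0, -0.0], [0.0, 0.0, -1.0]]
ft_force: [0.4, -0.7, 0.5]
grip_width: 0.017
```

```bash
python3 mv.py .4308 -.1785 .12 0.7
```

```text
t 5.1 pos [ 0.4195 -0.0303  0.1194] yaw 0.5020961346842895 F [ 0.3647 -0.6653  0.4544] w 0.01695283363521409 q [-20.356   18.3153 105.3198  -0.0097  56.358   69.1473]
[0.0334, 0.4942, -0.0018] [0.0, -0.0, -0.004]
```

Request:
{"method": "step_arm", "body": {"steps": [0.05,0.033,0.494,0.1,0,0,0,0.05,0.033,0.494,0.15,0,0,0,0.05,0.033,0.494,0.2,0,0,0,0.05,0.033,0.494,0.2,0,0,0,0.05,0.033,0.494,0.2,0,0,0,0.05,0.033,0.494,0.2,0,0,0]}}

```text
time_s: 5.7
position: [0.4321, -0.1755, 0.0595]
tool_rot: [[1.0, 0.013, -0.0], [0.013, -1.0, 0.001], [-0.0, -0.001, -1.0]]
ft_force: [-0.3, 0.2, -0.1]
grip_width: 0.017
```

```bash
python3 mv.py .4308 -.1785 .0265 0.7; python3 -c "
from h import *
for n in('top','side'): snap(n,n+'2')
a=cv2.imread('pics/top2.png')[220:310,370:510];b=cv2.imread('pics/side2.png')[120:240,310:450]
cv2.imwrite('pics/c2.png',np.vstack([cv2.resize(a,(420,270)),cv2.resize(b,(385,330)) if 0 else cv2.resize(b,(420,320))]))"
```

```text
t 5.7 pos [ 0.4321 -0.1755  0.0595] yaw 0.7662646254600688 F [-0.3492  0.2013 -0.1251] w 0.017042991248155403 q [-36.7031  27.7797 102.486    0.0196  49.7743  52.518 ]
[-0.0043, 0.0102, 0.1099] [-0.001, 0.001, 0.001]
```

View pics/c2.png

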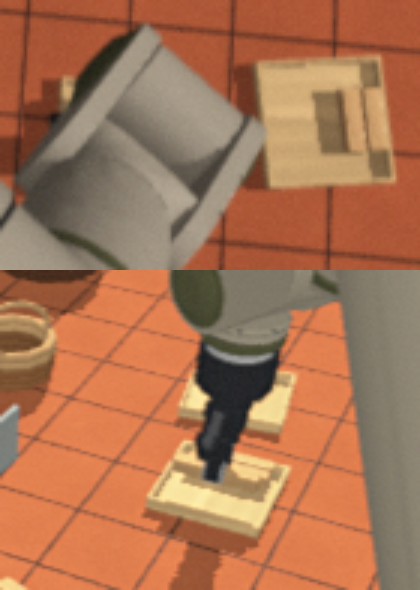

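Request:
{"method": "step_arm", "body": {"steps": [0.05,0,0.005,0.06,0,0,0,0.05,0,0.005,0.09,0,0,0,0.05,0,0.005,0.108,0,0,0,0.05,0,0.005,0.108,0,0,0,0.05,0,0.005,0.108,0,0,0]}}

```text
time_s: 6.3
position: [0.4321, -0.1782, 0.0273]
tool_rot: [[1.0, 0.013, 0.0], [0.013, -1.0, -0.0], [0.0, 0.0, -1.0]]
ft_force: [0.3, 0.5, 0.6]
grip_width: 0.0172
```

```bash
python3 mv.py .4308 -.1785 .0265 0.7
```

```text
t 6.3 pos [ 0.4321 -0.1782  0.0273] yaw 0.7224691219329068 F [0.2705 0.4513 0.6056] w 0.017168436550323775 q [-36.9773  31.2233 104.019    0.0024  44.7342  52.2985]
[-0.0043, 0.0008, 0.0026] [0.0, -0.0, 0.0]
```

Request:
{"method": "step_arm", "body": {"steps": [0.05,0,0,0.003,0,0,0,0.05,0,0,0.003,0,0,0,0.38,0,0,0.003,0,0,0,0.38,0,0,0.003,0,0,0,0.38,0,0,0.003,0,0,0,0.38,0,0,-0.08,0,0,0,0.38,0,0,-0.25,0,0,0,0.38,0,0,-0.3,0,0,0,0.38,0,0,-0.3,0,0,0]}}

```text
time_s: 7.2
position: [0.4327, -0.1789, 0.1191]
tool_rot: [[1.0, 0.012, 0.004], [0.012, -1.0, -0.003], [0.004, 0.003, -1.0]]
ft_force: [-0.3, -0.1, -0.5]
grip_width: 0.0323
```

```bash
python3 mv.py .5338 .0613 .12 -18.8
```

```text
t 7.2 pos [ 0.4327 -0.1789  0.1191] yaw 0.7133554896963188 F [-0.3094 -0.1425 -0.527 ] w 0.032265095700910025 q [-36.9981  22.2106  98.4995  -0.0006  58.991   52.2892]
[0.3469, -0.7965, -0.004] [0.003, -0.006, 0.434]
```

Request:
{"method": "step_arm", "body": {"steps": [0.6,0.347,-0.796,0,0,0,0.434,0.6,0.347,-0.796,0,0,0,0.434,0.6,0.347,-0.796,0,0,0,0.434,0.6,0.347,-0.796,0,0,0,0.434,0.6,0.347,-0.796,0,0,0,0.434,0.6,0.347,-0.796,0.1,0,0,0.434,0.6,0.347,-0.796,0.2,0,0,0.434,0.6,0.347,-0.796,0.2,0,0,0.434]}}

```text
time_s: 8.0
position: [0.5306, 0.0626, 0.0527]
tool_rot: [[0.947, -0.321, -0.009], [-0.321, -0.947, 0.001], [-0.009, 0.002, -1.0]]
ft_force: [0.8, 0.1, 0.7]
grip_width: 0.0512
```

```bash
python3 mv.py .5338 .0613 .0215 -18.8; python3 -c "
from h import *
for n in('top','side'): snap(n,n+'3')
a=cv2.imread('pics/top3.png')[220:310,370:510];b=cv2.imread('pics/side3.png')[120:330,210:450]
cv2.imwrite('pics/c3.png',np.vstack([cv2.resize(a,(480,270)),cv2.resize(b,(480,320))]))"
```

```text
t 8.0 pos [0.5306 0.0626 0.0527] yaw -18.74277950687194 F [0.8298 0.1317 0.6986] w 0.05117295668464472 q [ -5.9696  33.3338  91.6806  -0.0027  55.4992 102.7742]
[0.0125, 0.0006, 0.1039] [0.003, 0.011, 0.001]
```

View pics/c3.png

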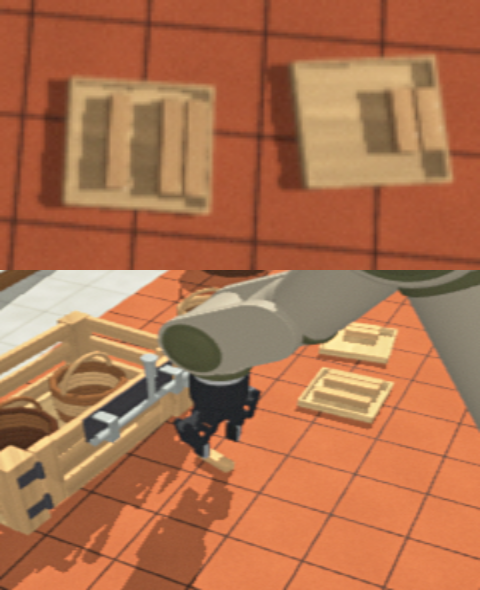

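The long peg lies flat and parallel in its tray (upper crop, (118,140)); the fingers are over the short peg. Descend and grip.

Request:
{"method": "step_arm", "body": {"steps": [0.6,0.009,0.002,0.07,0,0.01,0,0.6,0.009,0.002,0.104,0,0.01,0,0.6,0.009,0.002,0.104,0,0.01,0,0.05,0.009,0.002,0.104,0,0.01,0,0.05,0.009,0.002,0.104,0,0.01,0,0.05,0.009,0.002,0.104,0,0.01,0,0.05,0.009,0.002,0.104,0,0.01,0,0.05,0.009,0.002,0.104,0,0.01,0]}}

```text
time_s: 8.9
position: [0.5359, 0.0602, 0.0268]
tool_rot: [[0.947, -0.323, 0.009], [-0.323, -0.947, -0.003], [0.01, -0.0, -1.0]]
ft_force: [-1.2, -0.5, 7.1]
grip_width: 0.0167
```

```bash
python3 mv.py .5338 .0613 .12 -18.8 .4692 -.2 .13 8.3
```

```text
t 8.9 pos [0.5359 0.0602 0.0268] yaw -18.816488611681258 F [-1.2223 -0.4868  7.0564] w 0.016720252879944695 q [ -6.1305  35.7211  92.7579  -0.1408  50.9819 102.7741]
[-0.0047, -0.0014, -0.3109] [-0.0, -0.012, -0.0]
[0.0727, 0.8924, -0.3436] [0.003, -0.012, -0.603]
```

z is 5 mm higher than intended; I'll regrip lower.

Request:
{"method": "step_arm", "body": {"steps": [0.5,0,0,0,0,-0.012,0,0.5,0,0,0,0,-0.012,0,0.5,0,0,0.018,0,-0.012,0,0.5,0,0,0.018,0,-0.012,0]}}

```text
time_s: 9.3
position: [0.535, 0.0603, 0.0195]
tool_rot: [[0.947, -0.323, -0.003], [-0.323, -0.947, 0.001], [-0.003, 0.0, -1.0]]
ft_force: [0.4, 0.1, -0.3]
grip_width: 0.0428
```

```bash
python3 mv.py .5338 .0613 .0215 -18.8
```

```text
t 9.3 pos [0.535  0.0603 0.0195] yaw -18.824876038649595 F [ 0.4121  0.0703 -0.2502] w 0.042838272280482786 q [ -6.1851  36.5204  92.7283   0.0255  50.9194 102.6237]
[-0.005, -0.0019, -0.0066] [0.0, 0.004, -0.001]
```

Request:
{"method": "step_arm", "body": {"steps": [0.5,0,0,-0.008,0,0,0,0.05,0,0,-0.008,0,0,0,0.05,0,0,-0.008,0,0,0,0.05,0,0,-0.008,0,0,0,0.05,0,0,-0.008,0,0,0,0.05,0,0,-0.008,0,0,0]}}

```text
time_s: 9.9
position: [0.5356, 0.0603, 0.023]
tool_rot: [[0.947, -0.323, -0.001], [-0.323, -0.947, 0.0], [-0.001, -0.0, -1.0]]
ft_force: [-0.8, 0.9, 4.9]
grip_width: 0.017
```

```bash
python3 mv.py .5338 .0613 .1 -18.8 .4692 -.2 .13 8.3
```

```text
t 9.9 pos [0.5356 0.0603 0.023 ] yaw -18.824092133620848 F [-0.8253  0.8566  4.8868] w 0.01702245114059601 q [ -6.1832  36.2045  92.5682   0.0294  51.2781 102.6224]
[-0.0072, -0.0014, -0.2566] [-0.0, 0.001, -0.001]
[0.07, 0.8925, -0.3569] [-0.001, 0.001, -0.603]
```

Request:
{"method": "step_arm", "body": {"steps": [0.05,0,0,-0.13,0,0,0,0.05,0,0,-0.26,0,0,0,0.05,0.02,0.2,-0.357,0,0,-0.2,0.05,0.07,0.892,-0.357,0,0,-0.603,0.05,0.07,0.892,-0.357,0,0,-0.603,0.05,0.07,0.892,-0.357,0,0,-0.603,0.05,0.07,0.892,-0.357,0,0,-0.603,0.05,0.07,0.892,-0.357,0,0,-0.603,0.05,0.07,0.892,-0.357,0,0,-0.603,0.05,0.07,0.892,-0.357,0,0,-0.603]}}

```text
time_s: 10.9
position: [0.4687, -0.2002, 0.1294]
tool_rot: [[0.99, 0.143, -0.002], [0.143, -0.99, 0.001], [-0.002, -0.002, -1.0]]
ft_force: [0.8, 0.5, -1.2]
grip_width: 0.0171
```

```bash
python3 mv.py .4695 -.3708 .06 8.3
```

```text
t 10.9 pos [ 0.4687 -0.2002  0.1294] yaw 8.208567267647547 F [ 0.823   0.524  -1.1704] w 0.017141531244592452 q [-36.4458  24.9981  91.1298  -0.015   64.0175  45.3523]
[-0.0782, 0.5637, 0.2307] [-0.002, 0.003, -0.002]
```

Request:
{"method": "step_arm", "body": {"steps": [0.05,-0.078,0.564,0,0,0,0,0.05,-0.078,0.564,0,0,0,0,0.05,-0.078,0.564,0.1,0,0,0,0.05,-0.078,0.564,0.23,0,0,0,0.05,-0.078,0.564,0.23,0,0,0,0.05,-0.078,0.564,0.23,0,0,0,0.05,-0.078,0.564,0.23,0,0,0,0.05,-0.078,0.564,0.23,0,0,0]}}

```text
time_s: 11.7
position: [0.4713, -0.3697, 0.0626]
tool_rot: [[0.989, 0.146, 0.0], [0.146, -0.989, -0.001], [0.0, 0.001, -1.0]]
ft_force: [-0.4, -0.1, -0.6]
grip_width: 0.0168
```

```bash
python3 mv.py .4695 -.3708 .0285 8.3
```

```text
t 11.7 pos [ 0.4713 -0.3697  0.0626] yaw 8.416359293589371 F [-0.4314 -0.1035 -0.5945] w 0.01680573034144351 q [-49.4051  37.2166  80.5903  -0.0459  62.1197  32.2   ]
[-0.0066, 0.0026, 0.1136] [0.002, -0.0, 0.003]
```

Request:
{"method": "step_arm", "body": {"steps": [0.05,-0.003,0.003,0.06,0,0,0,0.05,-0.003,0.003,0.1,0,0,0,0.05,-0.003,0.003,0.113,0,0,0,0.05,-0.003,0.003,0.113,0,0,0,0.05,-0.003,0.003,0.113,0,0,0]}}

```text
time_s: 12.2
position: [0.4698, -0.3716, 0.0274]
tool_rot: [[0.989, 0.145, -0.001], [0.145, -0.989, -0.0], [-0.001, -0.0, -1.0]]
ft_force: [0.7, -0.0, 0.4]
grip_width: 0.0169
```

```bash
python3 mv.py .4695 -.3708 .028 8.3
```

```text
t 12.2 pos [ 0.4698 -0.3716  0.0274] yaw 8.331816852805122 F [ 0.7326 -0.0056  0.4351] w 0.016936063729572536 q [-49.6327  39.9896  82.1296  -0.0524  57.9093  32.0633]
[-0.0007, -0.0027, -0.0021] [-0.0, 0.001, 0.001]
```

Request:
{"method": "step_arm", "body": {"steps": [0.05,0,0,0.002,0,0,0,0.05,0,0,0.002,0,0,0,0.38,0,0,0.002,0,0,0,0.38,0,0,0.002,0,0,0,0.38,0,0,0.002,0,0,0,0.38,0,0,-0.08,0,0,0,0.38,0,0,-0.25,0,0,0,0.38,0,0,-0.4,0,0,0,0.38,0,0,-0.6,0,0,0,0.38,0,0,-0.75,0,0,0]}}

```text
time_s: 13.2
position: [0.4695, -0.3714, 0.2488]
tool_rot: [[0.99, 0.145, -0.002], [0.145, -0.99, 0.001], [-0.002, -0.001, -1.0]]
ft_force: [0.6, -1.1, -0.5]
grip_width: 0.0325
```

```bash
python3 mv.py .5 -.15 .28 -20
```

```text
t 13.2 pos [ 0.4695 -0.3714  0.2488] yaw 8.309429296868348 F [ 0.5622 -1.115  -0.5395] w 0.03251235857796726 q [-49.644   26.7994  66.0269  -0.0465  87.2652  32.0488]
[0.207, -0.7157, -0.1035] [-0.001, 0.002, 0.629]
```

Request:
{"method": "step_arm", "body": {"steps": [0.55,0.207,-0.715,-0.1,0,0,0.3,0.55,0.207,-0.715,-0.1,0,0,0.3,0.55,0.207,-0.715,-0.1,0,0,0.3,0.55,0.207,-0.715,-0.1,0,0,0.3,0.55,0.207,-0.715,-0.1,0,0,0.3,0.55,0.207,-0.715,-0.1,0,0,0.3,0.55,0.207,-0.715,-0.1,0,0,0.3]}}

```text
time_s: 13.9
position: [0.5004, -0.1506, 0.2768]
tool_rot: [[0.996, -0.09, -0.002], [-0.09, -0.996, 0.0], [-0.002, -0.0, -1.0]]
ft_force: [-0.0, -0.8, 0.0]
grip_width: 0.0471
```

```bash
python3 mv.py .627 .067 .26 -5.2;  python3 - <<'E'
from h import *
for n in('top','side'): snap(n,n+'4')
for n in('top','side'):
    P=cloud(n,np.load('/tmp/%s.npz'%n)['d'])
    k=(P[...,2]>.185)&(P[...,2]<.23)&(P[...,0]>.6)&(P[...,0]<.66)&(abs(P[...,1]-.07)<.03)
    print(n,k.sum(),P[k].mean(0),P[k].min(0),P[k].max(0))
    # silhouette centre of the disc at z=.213
    k2=k&(P[...,2]>.205); v,u=np.nonzero(k2); print(deproj(n,[[ (u.min()+u.max())/2,(v.min()+v.max())/2]],.213), u.min(),u.max(),v.min(),v.max())
a=cv2.imread('pics/top4.png')[140:300,230:510]
cv2.imwrite('pics/c4.png',cv2.resize(a,(784,448)))
cv2.imwrite('pics/c5.png',cv2.resize(cv2.imread('pics/side4.png')[110:310,190:450],(780,600)))
E
```

```text
t 13.9 pos [ 0.5004 -0.1506  0.2768] yaw -5.136891652003858 F [-0.0157 -0.836   0.0382] w 0.04708101705241592 q [-29.7264  17.9456  75.4733  -0.0361  86.6629  65.4126]
[0.3556, -0.7601, 0.0556] [-0.0, 0.002, 0.001]
top 64 [0.627  0.0664 0.2111] [0.617  0.0572 0.1856] [0.6391 0.076  0.2186]
[[0.628  0.0666 0.213 ]] 322 329 171 179
side 87 [0.6249 0.0703 0.2043] [0.6167 0.0573 0.1852] [0.6359 0.0785 0.2152]
[[0.6245 0.0709 0.213 ]] 280 288 175 181
```

View pics/c4.png

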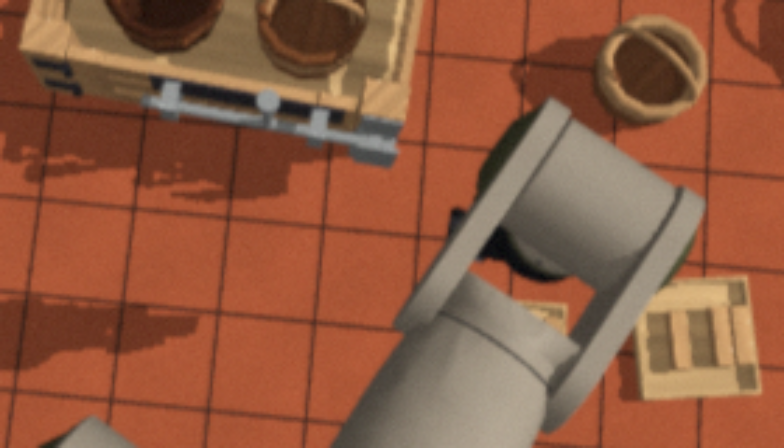

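View pics/c5.png

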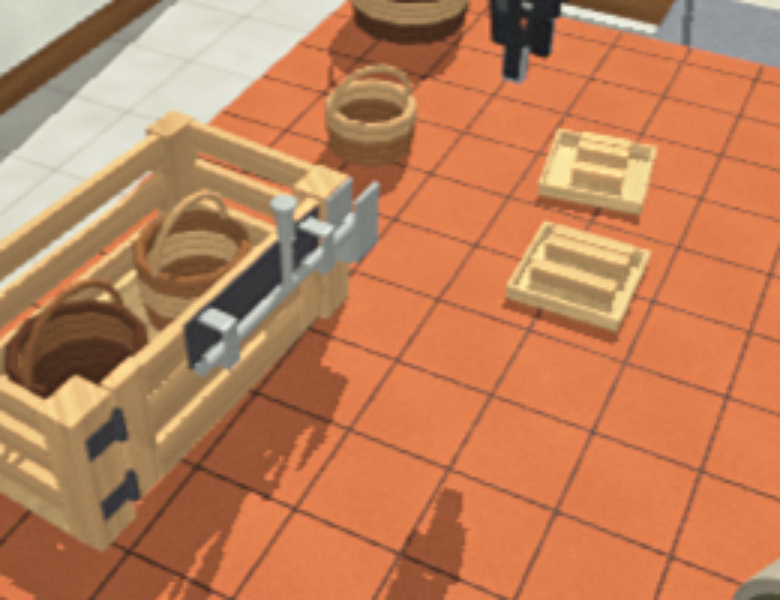

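Both pegs lie flat and parallel in their trays (top crop: short at (681,338); side crop: long at (575,280)). Now over the knob.

Request:
{"method": "step_arm", "body": {"steps": [0.55,0.356,-0.762,0.05,0,0,0,0.55,0.356,-0.762,0.05,0,0,0,0.55,0.356,-0.762,0.05,0,0,0,0.55,0.356,-0.762,0.05,0,0,0,0.55,0.356,-0.762,0.05,0,0,0,0.55,0.356,-0.762,0.05,0,0,0,0.55,0.356,-0.762,0.05,0,0,0,0.55,0.356,-0.762,0.05,0,0,0]}}

```text
time_s: 14.8
position: [0.6273, 0.0657, 0.2616]
tool_rot: [[0.996, -0.092, -0.002], [-0.092, -0.996, 0.0], [-0.002, -0.0, -1.0]]
ft_force: [-0.1, -0.2, 0.5]
grip_width: 0.047
```

```bash
python3 mv.py .6265 .068 .19 -5.2;  python3 - <<'E'
from h import *
for n in('top','side'): snap(n,n+'5')
cv2.imwrite('pics/c6.png',cv2.resize(cv2.imread('pics/side5.png')[110:310,190:450],(780,600)))
E
```

```text
t 14.8 pos [0.6273 0.0657 0.2616] yaw -5.300371456114112 F [-0.0816 -0.1604  0.5342] w 0.04697341269617009 q [-4.7559 29.7918 58.7605  0.0018 91.5633 90.5445]
[-0.0028, -0.0073, 0.2387] [-0.0, 0.003, -0.002]
```

View pics/c6.png

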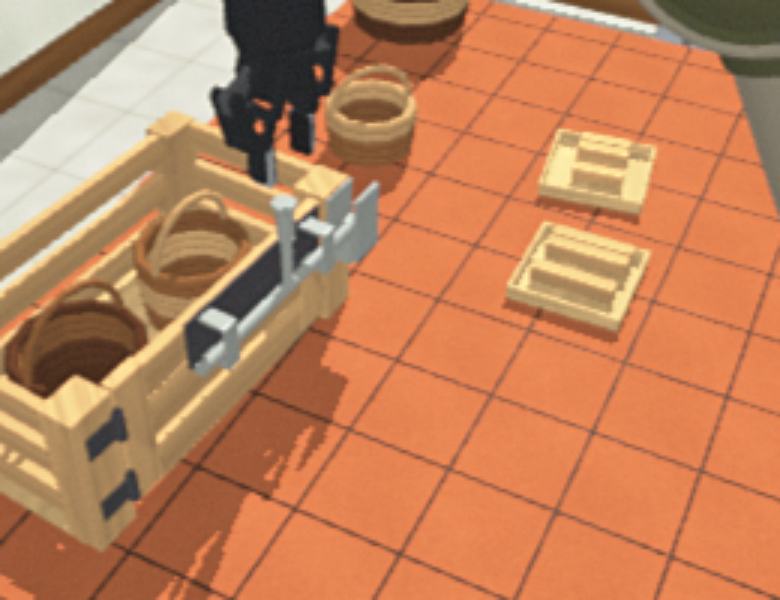

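Request:
{"method": "step_arm", "body": {"steps": [0.55,-0.003,-0.007,0.08,0,0,0,0.55,-0.003,-0.007,0.12,0,0,0,0.55,-0.003,-0.007,0.18,0,0,0,0.55,-0.003,-0.007,0.238,0,0,0,0.55,-0.003,-0.007,0.238,0,0,0,0.55,-0.003,-0.007,0.238,0,0,0]}}

```text
time_s: 15.5
position: [0.6267, 0.0691, 0.1909]
tool_rot: [[0.996, -0.091, -0.001], [-0.091, -0.996, 0.0], [-0.001, -0.0, -1.0]]
ft_force: [1.0, 0.2, 0.8]
grip_width: 0.0469
```

```bash
python3 mv.py .6265 .068 .19 -5.2;  python3 - <<'E'
from h import *
for n in('top','side'): snap(n,n+'6')
cv2.imwrite('pics/c7.png',cv2.resize(cv2.imread('pics/side6.png')[130:280,200:395],(780,600)))
E
```

```text
t 15.5 pos [0.6267 0.0691 0.1909] yaw -5.231711419223967 F [1.0023 0.1804 0.8093] w 0.046858599663115306 q [-4.4577 32.3516 65.9242  0.0206 81.8041 90.7711]
[-0.0002, 0.0037, 0.003] [-0.0, 0.002, -0.001]
```

View pics/c7.png

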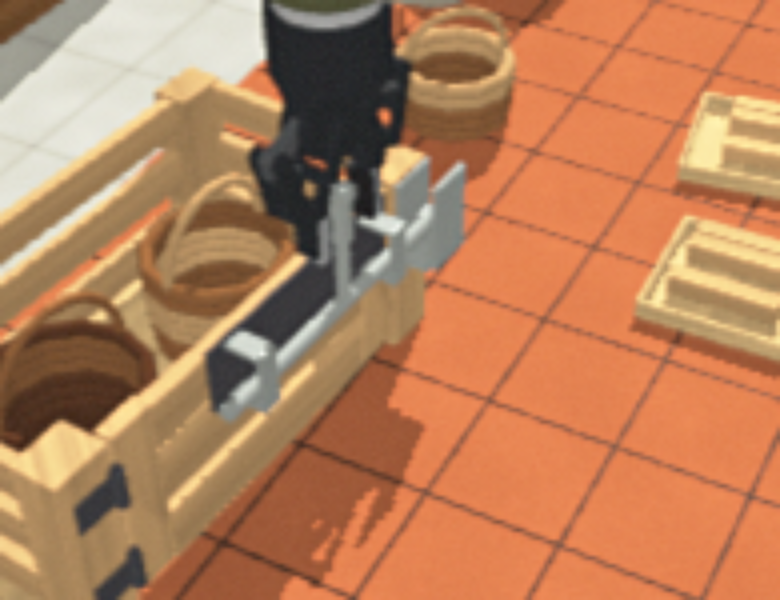

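```bash
python3 - <<'E'
from h import *
g=np.array([.0906,.9959,0])
for nm,P in [('knob top',[.6265,.068,.213]),('TCP',[.6267,.0691,.1909]),('tip+',np.array([.6267,.0691,.178])+.0235*g),('tip-',np.array([.6267,.0691,.178])-.0235*g),('knobbot',[.6265,.068,.174])]:
    q=proj('side',P)[0]; print(nm,q,(q-[200,130])*4)
d=np.load('/tmp/side.npz')['d'];P=cloud('side',d)
for (cx,cy) in [(343,200),(343,240),(343,270),(312,210),(305,235),(320,240),(380,190)]:
    u,v=int(200+cx/4),int(130+cy/4); print(cx,cy,P[v,u])
E
```

```text
knob top [283.8767 177.1558] [335.507  188.6234]
TCP [283.9676 184.3132] [335.8704 217.2528]
tip+ [278.7635 193.1966] [315.0539 252.7865]
tip- [289.4354 183.4932] [357.7417 213.9726]
knobbot [284.5357 189.2612] [338.1428 237.045 ]
343 200 [0.6189 0.0755 0.2119]
343 240 [0.622  0.0731 0.1769]
343 270 [0.6249 0.0703 0.1502]
312 210 [0.6194 0.1068 0.227 ]
305 235 [0.6266 0.1064 0.2056]
320 240 [0.6187 0.1015 0.1987]
380 190 [ 0.6408 -0.0123  0.1545]
```

The fingers are around the knob stem (crop (340,220)), matching the projection within about 3 mm. Grip.

Request:
{"method": "step_arm", "body": {"steps": [0.3,0,0,0,0,0,0,0.05,0,0,0,0,0,0,0.05,0,0,0,0,0,0,0.05,0,0,0,0,0,0,0.05,0,0,0,0,0,0,0.05,0,0,0,0,0,0], "grip_force": 60}}

```text
time_s: 16.2
position: [0.6268, 0.0696, 0.1909]
tool_rot: [[0.996, -0.091, -0.0], [-0.091, -0.996, 0.0], [-0.0, -0.0, -1.0]]
ft_force: [-0.1, -1.7, 6.0]
grip_width: 0.0183
```

```bash
python3 mv.py
```

```text
t 16.2 pos [0.6268 0.0696 0.1909] yaw -5.194366446481268 F [-0.0929 -1.6562  5.9558] w 0.018335706124617386 q [-4.4105 32.3435 65.9352  0.0156 81.7442 90.7816]
```

Request:
{"method": "step_arm", "body": {"steps": [0.05,0,0,0,0,0,0,0.05,0,0,0,0,0,0]}}

```text
time_s: 16.4
position: [0.6268, 0.0696, 0.1909]
tool_rot: [[0.996, -0.09, -0.0], [-0.09, -0.996, 0.0], [-0.0, -0.0, -1.0]]
ft_force: [-0.2, -1.3, 4.7]
grip_width: 0.0183
```

```bash
python3 mv.py;  python3 - <<'E'
from h import *
for n in('top','side'): snap(n,n+'7')
cv2.imwrite('pics/c8.png',cv2.resize(cv2.imread('pics/side7.png')[130:280,200:395],(780,600)))
E
```

```text
t 16.4 pos [0.6268 0.0696 0.1909] yaw -5.190870317101509 F [-0.2319 -1.3364  4.7297] w 0.018297292385309784 q [-4.4076 32.3458 65.933   0.0186 81.7448 90.7806]
```

View pics/c8.png

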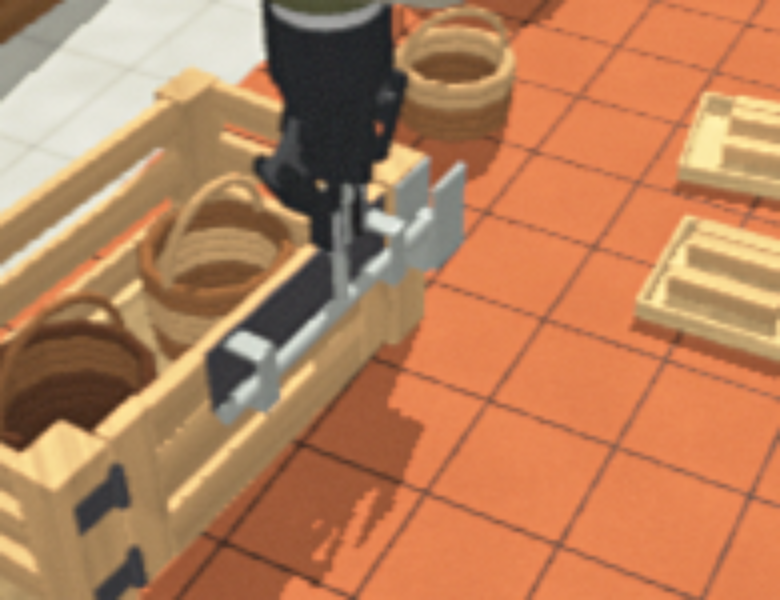

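Width 18.3 mm reads too wide for the 16 mm stem: pad tops are likely catching the 22 mm disc. I'll regrip ~6 mm lower.

Request:
{"method": "step_arm", "body": {"steps": [0.4,0,0,0,0,0,0,0.4,0,0,0,0,0,0,0.4,0,0,0.02,0,0,0,0.4,0,0,0.02,0,0,0,0.05,0,0,0.02,0,0,0,0.05,0,0,0.02,0,0,0,0.05,0,0,0.02,0,0,0,0.05,0,0,0.02,0,0,0,0.05,0,0,0.02,0,0,0]}}

```text
time_s: 17.4
position: [0.6264, 0.0698, 0.1842]
tool_rot: [[0.996, -0.09, -0.002], [-0.09, -0.996, 0.001], [-0.002, -0.001, -1.0]]
ft_force: [0.5, 1.1, -2.9]
grip_width: 0.0161
```

```bash
python3 mv.py;
```

```text
t 17.4 pos [0.6264 0.0698 0.1842] yaw -5.183174780669644 F [ 0.4975  1.138  -2.9413] w 0.01608491666397368 q [-4.3987 32.6531 66.5143  0.032  80.9403 90.7795]
```

Width is now 16.1 mm. Lift 17 mm.

Request:
{"method": "step_arm", "body": {"steps": [0.05,0,0,-0.02,0,0,0,0.05,0,0,-0.04,0,0,0,0.05,0,0,-0.057,0,0,0,0.05,0,0,-0.057,0,0,0,0.05,0,0,-0.057,0,0,0]}}

```text
time_s: 17.9
position: [0.6266, 0.0697, 0.2017]
tool_rot: [[0.996, -0.09, -0.001], [-0.09, -0.996, 0.001], [-0.001, -0.0, -1.0]]
ft_force: [0.4, 1.5, -3.6]
grip_width: 0.016
```

```bash
python3 mv.py;  python3 - <<'E'
from h import *
for n in('top','side'): snap(n,n+'8')
cv2.imwrite('pics/c9.png',cv2.resize(cv2.imread('pics/side8.png')[130:280,200:395],(780,600)))
E
```

```text
t 17.9 pos [0.6266 0.0697 0.2017] yaw -5.190255880669014 F [ 0.4003  1.4991 -3.5699] w 0.015983566145404474 q [-4.4035 31.87   64.9669  0.029  83.2296 90.7833]
```

View pics/c9.png

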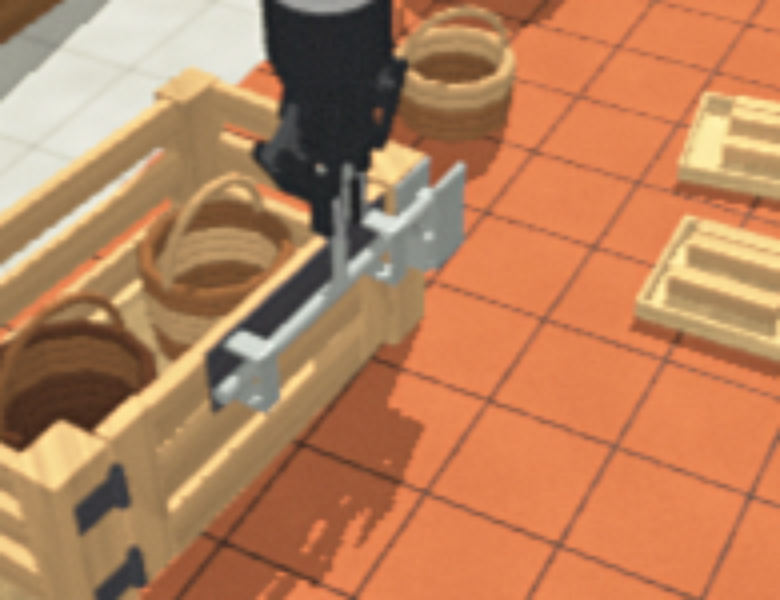

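The bolt is lifted in its straps (rod now at the strap's upper part, crop (240,385)). Draw 36 mm.

Request:
{"method": "step_arm", "body": {"steps": [0.05,0,-0.02,0,0,0,0,0.05,0,-0.04,0,0,0,0,0.05,0,-0.06,0,0,0,0,0.05,0,-0.08,0,0,0,0,0.05,0,-0.1,0,0,0,0,0.05,0,-0.12,0,0,0,0,0.05,0,-0.12,0,0,0,0,0.05,0,-0.12,0,0,0,0]}}

```text
time_s: 18.8
position: [0.6298, 0.1061, 0.2015]
tool_rot: [[0.996, -0.09, -0.001], [-0.09, -0.996, 0.001], [-0.002, -0.001, -1.0]]
ft_force: [0.2, 1.2, -2.0]
grip_width: 0.0156
```

```bash
python3 mv.py;  python3 - <<'E'
from h import *
for n in('top','side'): snap(n,n+'9')
cv2.imwrite('pics/c10.png',cv2.resize(cv2.imread('pics/side9.png')[130:280,200:395],(780,600)))
E
```

```text
t 18.8 pos [0.6298 0.1061 0.2015] yaw -5.151927671946901 F [ 0.2128  1.1793 -1.9912] w 0.01563406586697233 q [-1.0658 32.7192 63.4303  0.0743 83.9326 94.0783]
```

View pics/c10.png

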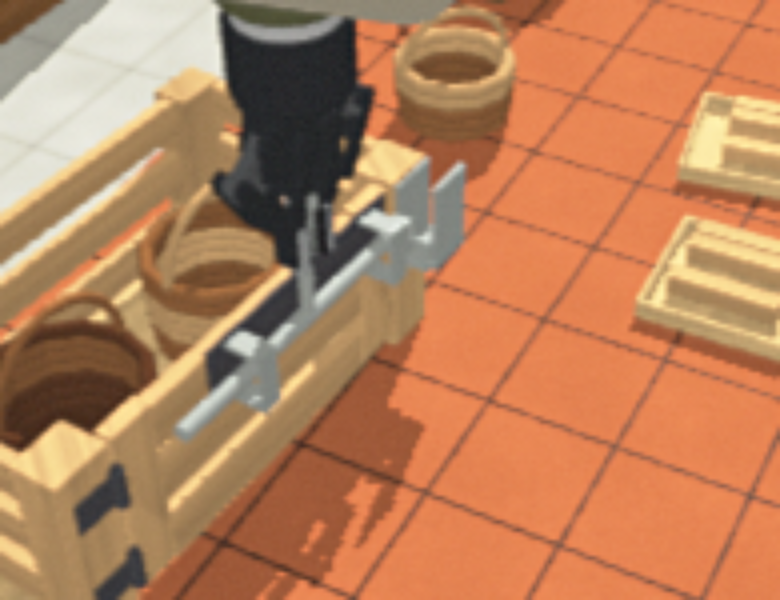

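```bash
cat > arc.py <<'E'
import sys
from h import *
from scipy.spatial.transform import Rotation as Ro
o=env.observe();R=np.array(o['tool_rot']);p=np.array(o['position']);h=np.array([.665,.268,0])
for a in map(float,sys.argv[1:]):
    Q=Ro.from_euler('z',-a,degrees=True).as_matrix(); d=Q@(p-h)+h-p
    print(a,np.round(R.T@d/.3,4),np.round(Ro.from_matrix(R.T@Q@R).as_rotvec()/np.radians(45),3))
E
python3 arc.py 2.5 5 7.5 10 12.5 15 17.5 20 22.5 25
```

```text
2.5 [-0.0239 -0.0035  0.    ] [0.    0.    0.056]
5.0 [-0.0476 -0.008   0.0001] [0.    0.    0.111]
7.5 [-0.0711 -0.0136  0.0001] [0.    0.    0.167]
10.0 [-0.0943 -0.0202  0.0002] [0.    0.    0.222]
12.5 [-0.1172 -0.0278  0.0002] [0.    0.    0.278]
15.0 [-0.1398 -0.0364  0.0003] [0.001 0.    0.333]
17.5 [-0.162  -0.0459  0.0003] [0.001 0.    0.389]
20.0 [-0.1837 -0.0564  0.0003] [0.001 0.    0.444]
22.5 [-0.205  -0.0679  0.0004] [0.001 0.    0.5  ]
25.0 [-0.2257 -0.0803  0.0004] [0.001 0.001 0.556]
```

Request:
{"method": "step_arm", "body": {"steps": [0.05,-0.024,-0.0035,0,0,0,0.056,0.05,-0.048,-0.008,0,0,0,0.111,0.05,-0.071,-0.0136,0,0,0,0.167,0.05,-0.071,-0.0136,0,0,0,0.167]}}

```text
time_s: 19.3
position: [0.6088, 0.1114, 0.2019]
tool_rot: [[0.975, -0.22, -0.001], [-0.22, -0.975, 0.0], [-0.001, -0.0, -1.0]]
ft_force: [4.1, -1.4, -2.3]
grip_width: 0.0158
```

```bash
python3 arc.py 2.5 5 7.5 10 12.5 15 17.5
```

```text
2.5 [-0.0239 -0.0035  0.    ] [0.    0.    0.056]
5.0 [-0.0477 -0.008   0.    ] [0.    0.    0.111]
7.5 [-0.0713 -0.0136  0.0001] [0.    0.    0.167]
10.0 [-0.0946 -0.0201  0.0001] [0.    0.    0.222]
12.5 [-0.1175 -0.0277  0.0001] [0.    0.    0.278]
15.0 [-0.1402 -0.0363  0.0001] [0.    0.    0.333]
17.5 [-0.1624 -0.0459  0.0001] [0.    0.    0.389]
```

Force about 4 N, matching the spring, so the gate is moving. Continue to 25°.

Request:
{"method": "step_arm", "body": {"steps": [0.05,-0.024,-0.0035,0,0,0,0.056,0.05,-0.048,-0.008,0,0,0,0.111,0.05,-0.071,-0.0136,0,0,0,0.167,0.05,-0.095,-0.02,0,0,0,0.222,0.05,-0.1175,-0.0277,0,0,0,0.278,0.05,-0.14,-0.0363,0,0,0,0.333,0.05,-0.162,-0.0459,0,0,0,0.389,0.05,-0.162,-0.0459,0,0,0,0.389,0.05,-0.162,-0.0459,0,0,0,0.389]}}

```text
time_s: 20.2
position: [0.5651, 0.1351, 0.2018]
tool_rot: [[0.865, -0.502, -0.001], [-0.502, -0.865, -0.0], [-0.001, 0.0, -1.0]]
ft_force: [1.2, -2.1, -2.5]
grip_width: 0.0162
```

```bash
python3 mv.py;  python3 - <<'E'
from h import *
for n in('top','side'): snap(n,n+'10')
cv2.imwrite('pics/c11.png',cv2.resize(cv2.imread('pics/side10.png')[130:310,180:414],(780,600)))
cv2.imwrite('pics/c12.png',cv2.resize(cv2.imread('pics/top10.png')[130:300,230:510],(780,474)))
E
```

```text
t 20.2 pos [0.5651 0.1351 0.2018] yaw -30.1127254939511 F [ 1.1933 -2.0932 -2.4795] w 0.01620404592182 q [  1.7828  26.9841  73.7345  -0.0022  79.3273 121.8959]
```

View pics/c11.png

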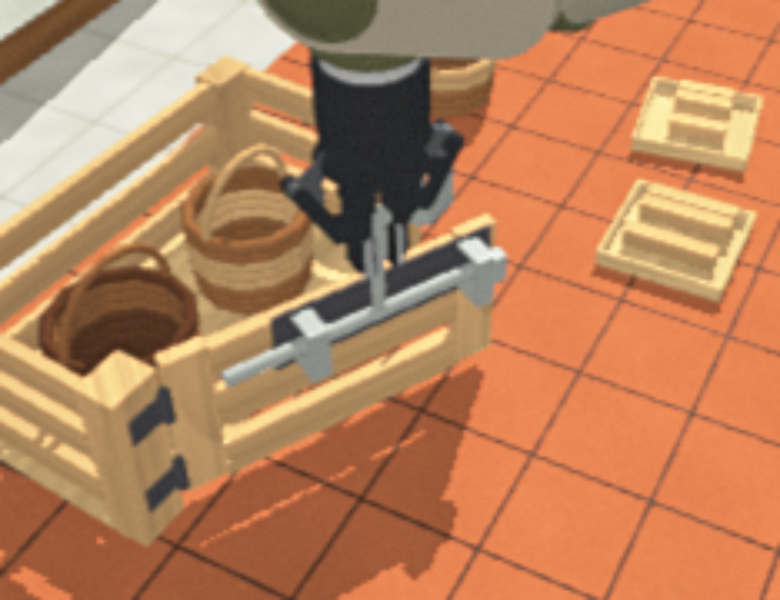

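View pics/c12.png

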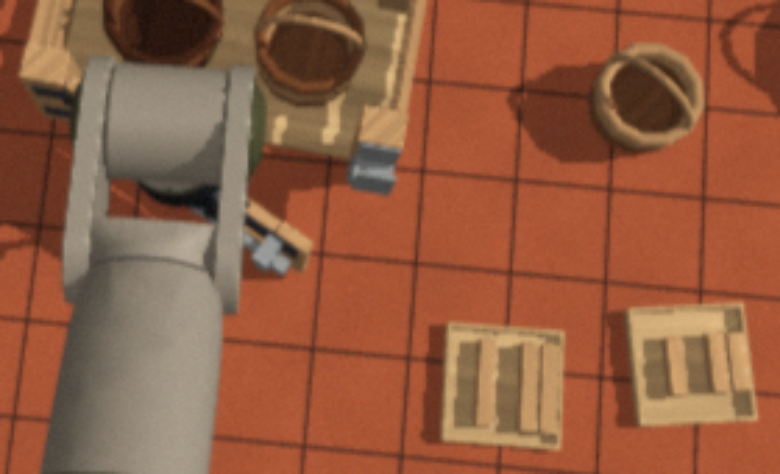

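The gate is open with the bolt held, and both trays look right. I'll measure the gate angle from depth and check it holds still.

```bash
python3 - <<'E'
from h import *
import cv2
# hinge frame: face/top-edge points, closed side0 image not stored -> use pics timings: fit current gate
d=np.load('/tmp/side.npz')['d'];P=cloud('side',d)
# front-face points: wood/plate between z .02-.15 in front of crate
y=P[...,1];x=P[...,0];z=P[...,2]
m=(z>.03)&(z<.10)&(x>.50)&(x<.68)&(y>.0)&(y<.255)
p=P[m][:,:2]; 
rng=np.random.default_rng(0);best=0
for _ in range(500):
    a,b=p[rng.choice(len(p),2,False)]; t=b-a
    if np.linalg.norm(t)<.06: continue
    t/=np.linalg.norm(t);r=abs((p-a)@[-t[1],t[0]]);k=r<.003
    if k.sum()>best: best=k.sum();K=k
q=p[K];c=q.mean(0);w,V=np.linalg.eigh(np.cov((q-c).T));t=V[:,1]
ang=np.degrees(np.arctan2(t[0],t[1])); ang=(ang+90)%180-90
print(len(p),best,'line angle from +y toward +x',ang,'opening ~',ang-5.2,'min/max y',q[:,1].min(),q[:,1].max())
# offset of hinge from line
n=np.array([-t[1],t[0]]);print('hinge dist',(np.array([.665,.268])-c)@n)
E
```

```text
1485 1275 line angle from +y toward +x 29.52751061548554 opening ~ 24.32751061548554 min/max y 0.020300249860794928 0.254984916118314
hinge dist 0.00032358580189534026
```

Request:
{"method": "step_arm", "body": {"steps": [0.05,0,0,0,0,0,0,0.05,0,0,0,0,0,0,0.05,0,0,0,0,0,0,0.05,0,0,0,0,0,0,0.05,0,0,0,0,0,0]}}

```text
time_s: 20.8
position: [0.5646, 0.1356, 0.2016]
tool_rot: [[0.864, -0.503, -0.001], [-0.503, -0.864, 0.0], [-0.001, 0.0, -1.0]]
ft_force: [1.7, -3.0, -2.9]
grip_width: 0.0155
```

```bash
python3 mv.py
```

```text
t 20.8 pos [0.5646 0.1356 0.2016] yaw -30.209131388826286 F [ 1.6958 -3.0322 -2.9196] w 0.015488531679048406 q [  1.8168  26.9693  73.7879   0.0284  79.3218 122.0207]
```

```bash
python3 -c "
from rig import close_job
print(close_job())"
```

```text
the job is handed in; nothing more can be done
None
```

The job is done and handed in, with about 21 s of the 69 s used. No verdict is reported.

- **Pegs:** The last pictures show each loose peg flat in its own tray, on the empty floor and parallel to the fixed pegs. The short peg took a second grip because the first was about 5 mm too high on it.
- **Gate:** I gripped the knob twice, because the first grip caught the disc on top. I then lifted the bolt about 17 mm, drew it 36 mm and swung the gate open. The gripper is still holding the knob with a 60 N grip.
- **Last checks:**
  - The gate angle came out at about 24.3 degrees from the depth image and about 25 degrees from the arm's pose, so these differ slightly.
  - The pose moved less than 1 mm over 0.5 s of holding. The force at the wrist was about 3.5 N sideways (spring) and 3 N down (bolt weight).
- **Left alone:** The mug, small basket and bodkin were not touched. I did not measure their positions again afterwards.

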